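# Drip tray onto the mat, then hold the tube adapter hole-up over it

## Robot

A 6-joint arm with a two-finger parallel gripper is mounted at the origin on the work surface. World frame = base frame: x ahead of the robot, y to its left, z up, the work surface at z = 0. Lengths are in mm, angles in rad, forces in N, time in s.
With the tool pointing down it reaches from about 400 to 925 mm from the base axis. Payload 12.5 kg.
Tool frame: the origin (TCP) lies midway between the tips of the shut fingers; the grasp point (between the pads) lies 19 mm behind it; x points along the fingers, y is the direction in which the jaws open and shut, and the axes are right-handed (so a half turn about x gives the same grasp; the last joint's range is limited). The gripper opens to 95 mm and grips with 3 to 60 N. Pads are 20 mm wide; open, the fingers measure 119 mm over their backs; the gripper's body (75 mm by 180 mm) begins 59 mm behind the grasp point.
Start: joints at [-1.447, 0.491, 1.559, -0, 1.092, -0.106], TCP at [142.386, -608.583, 214.661] pointing down, gripper open.
Joint ranges: [-3.1, 3.1], [-0.84, 2.19], [0.05, 2.79], [-1.13, 4.28], [0.06, 2.93], [-2.69, 2.69]. Speed limits (rad/s): [2.22, 2.22, 2.79, 3.14, 3.14, 3.14].

## Interface

Orientations are given as [roll, pitch, yaw] about the fixed x, y, z axes, in that order (R = Rz(yaw) Ry(pitch) Rx(roll)).
In Python, from cell import state, read_camera, job_done gives the robot as it stands.
- The arm moves only by the tool move_arm, never from a script. Its argument "targets" is a list of rows, each a list of 7 numbers: the shift along the world's x, y, z in m, then the turn, a rotation vector about the world's x, y, z in degrees, then the gripper's target within -1 to 1 (fully open at 1, half-way at 0, shut at -1). In form: [[dx, dy, dz, wx, wy, wz, hand], ...]. A call has 1 to 10 rows; each row is the pose to reach, as a shift and turn from the pose commanded when the call began; what a row does not reach only later rows make up. A row lasts 1/10 s, in which the tool goes at most 50 mm and 8.59 degrees, less where a joint would pass 70% of its speed; a pose out of reach is approached as far as the arm can. A call with a gripper value outside its range is refused whole. The fingers move at their own pace and stop on an object; the grip force is fixed at half the most. Time passes only in rows, so rows that repeat a pose let the fingers close. It gives the time, the measured TCP pose, the force and the opening at its end, in the units of the state.
- state(): the state, without advancing time (a new reading comes with each control period).
- read_camera(name): name is "scene" or "top" or "wrist"; returns a dict with "img" (480x640x3 uint8, blue, green, red), "mtx" (3x3 intrinsics, pixels), "cam_to_world" (4x4, takes a point from camera to world coordinates); the wrist camera has in their place "mount" (4x4, takes a point from camera to tool coordinates, whose origin is the TCP and whose axes are the tool frame's). Camera axes: x right, y up, looking along -z (the intrinsics and any distortion apply to the point x, -y, -z); pixel columns grow to the right and rows downward; lengths in mm; the calibration is good to about 2 mm. A picture is of the moment at which its call begins: read the wrist's pose just before it. There is no depth.
- job_done(): hands the job in, once; it reports no verdict.
The state is a dict: "t": time; "joints": joint angles; "qvel": joint speeds; "tau": joint torques, N m; "eef_pos": TCP position; "tcp_rot": TCP orientation; "ft_force": force on the tool from outside, world axes, zero at the start; "moment": the same for the moment, N m; "opening": opening from 0.0 (shut) to 1.0 (fully open).
Only numpy, scipy, OpenCV 4.12 (cv2) and the standard library are available. Lean on these libraries where they do the work, as an engineer would, in place of code of your own. Each camera call takes 0.05 s, during which the arm holds its last target.

## Task

Slide the steel drip tray along the bench, without lifting it, until its bowl lies centred and square on the green mat. Then pick up the blue tube adapter lying on its side, find which end has the blind hole and turn that end up. Finish while still holding the adapter steady in the gripper, hole straight up, over the middle of the tray with its lower end at least 6 cm above the bench and touching nothing else; leave the tray in place and all other things where they stand.

Things in the scene. Friction and masses are not known exactly. Their poses are not given: they have to be found in the camera images.
- mat: pale-bordered green inspection mat, flat and fixed on the bench, 160 mm along its x, 150 mm along its y, 1 mm thick and seen only (flush: nothing catches on it). Origin at its centre on the bench; x and y along its edges, z up. Its place and yaw vary.
- tray: loose shallow steel drip tray, about 0.3 kg: bowl 110 mm along its x, 100 mm along its y, floor 3 mm thick, rim 12 mm high. Origin at the centre of the bowl's underside, z up. At its -x end a flat tongue carries an upright black grip post, centred 75 mm from the origin.
- tray_grip (a point): point in the tray's black grip post, 28 mm above the tray's underside, at x = -75 mm in the tray's frame; axes as the tray's. The post is 24 mm along x, 14 mm thick along y, and its top is 40 mm above the bench: pinch it across y from above.
- adapter_center (a point): centre of the loose blue plastic tube adapter, about 0.13 kg, a square block 60 mm along its x and 44 x 44 mm across (y, z). Its +x end has the round blind hole, 26 mm diameter and 42 mm deep; its -x end is closed. It starts lying on its side (centre 22 mm above the bench, x level, z up) and the hole may face any way; from straight above both ends look alike. Hole up means its x axis points up.
- adapter_red: a larger red plastic tube adapter, 50 x 50 x 60 mm high, standing hole-up (an example of hole-up); a bystander. Origin at the centre of its underside.
- bottle: amber bottle, 56 mm diameter, 95 mm high; a bystander. Origin at the centre of its underside.
- jar: white jar with blue lid, 64 mm diameter, 75 mm high; a bystander. Origin at the centre of its underside.
- tachometer: orange-red hand-held speed meter lying flat, about 180 x 64 mm, 35 mm high, long axis = its x; a bystander. Origin at the centre of its underside (about).
- screwdriver: screwdriver lying flat, 170 mm long; a bystander. Origin at the centre of its underside (about).
- rack: white tube rack with capped tubes, 80 x 200 mm (x, y), 89 mm high; a bystander. Origin at the centre of its underside.
Things that resemble listed ones, but are neither listed nor needed, are in the scene too. There is more than one size of the tray; the job needs the largest.

How it is judged:
By the outcome, as a careful person would: the job done as asked, in the order asked, and still so for the second after the job is handed in, while the arm keeps its last pose, push and grip.
It also fails if it takes over 72 s, if anything falls off the work surface, if the arm or the gripper's body presses on something with over 40 N, if the wrist force passes 120 N, or if a joint passes its speed limit or range.

## Working session

There is one attempt and no reset: what is moved stays moved. The work goes in short steps, Python scripts to look and compute and a tool call to move; the robot and the scene stay as the last step left them, time stands still between calls to the robot, and variables do not carry over. Pictures are saved under pics/ and viewed, and the job is handed in when it is done.

Besides the shell and the picture viewer there is one more tool, called after ">>>" in YAML: its name, and indented under it one key for each argument. move_arm: Moves the arm, as the interface text tells. Its arguments: {"type":"object","properties":{"targets":{"type":"array"}},"required":["targets"]}

```bash
mkdir -p pics; ls
python3 - <<'E'
from cell import state, read_camera
import cv2
print(state())
for n in ["scene","top","wrist"]:
    r=read_camera(n); cv2.imwrite(f"pics/{n}0.png",r["img"]); print({k:v for k,v in r.items() if k!="img"})
E
```

```text
pics
{'t': 0.0, 'joints': array([-1.44657943e+00,  4.91554604e-01,  1.55946344e+00,  5.37818343e-06,
        1.09169155e+00, -1.05618395e-01]), 'qvel': array([-0.00111517, -0.00011633, -0.00015747, -0.00052679, -0.00018175,
        0.00122382]), 'tau': array([-3.49167363e-03, -6.12653446e+01, -2.58185345e+01,  6.90958486e-02,
        4.81200521e-02, -9.56102440e-05]), 'eef_pos': array([ 142.36693561, -608.31397169,  214.06000974]), 'tcp_rot': array([-1.68068517,  1.56967938,  1.69074029]), 'ft_force': array([-0.13474936,  0.99743507, -0.58367189]), 'moment': array([ 0.00072845, -0.02607838,  0.03415607]), 'opening': 1.0005529167285567}
{'mtx': array([[461.79274146,   0.        , 316.91924071],
       [  0.        , 461.79274146, 239.70489983],
       [  0.        ,   0.        ,   1.        ]]), 'cam_to_world': array([[ 4.92779796e-01, -5.13778223e-01,  7.02282002e-01,
         1.31196067e+03],
       [ 8.70068622e-01,  3.02239855e-01, -3.89399105e-01,
        -4.61559123e+02],
       [-1.21928298e-02,  8.02921545e-01,  5.95960005e-01,
         7.15772534e+02],
       [ 0.00000000e+0
[... 399 characters left out ...]
54889449e+01],
       [-1.66648712e-02,  8.18814822e-02,  9.96502737e-01,
         1.57212215e+03],
       [ 0.00000000e+00,  0.00000000e+00,  0.00000000e+00,
         1.00000000e+00]])}
{'mtx': array([[357.32514783,   0.        , 317.6321691 ],
       [  0.        , 357.32514783, 240.51754374],
       [  0.        ,   0.        ,   1.        ]]), 'mount': array([[ 2.56053755e-04,  2.60532844e-01, -9.65464951e-01,
        -1.70320995e+02],
       [ 9.99999215e-01,  1.11709414e-03,  5.66663001e-04,
        -7.62797847e-01],
       [ 1.22614956e-03, -9.65464339e-01, -2.60532354e-01,
        -7.40184271e+01],
       [ 0.00000000e+00,  0.00000000e+00,  0.00000000e+00,
         1.00000000e+00]])}
```

View pics/scene0.png

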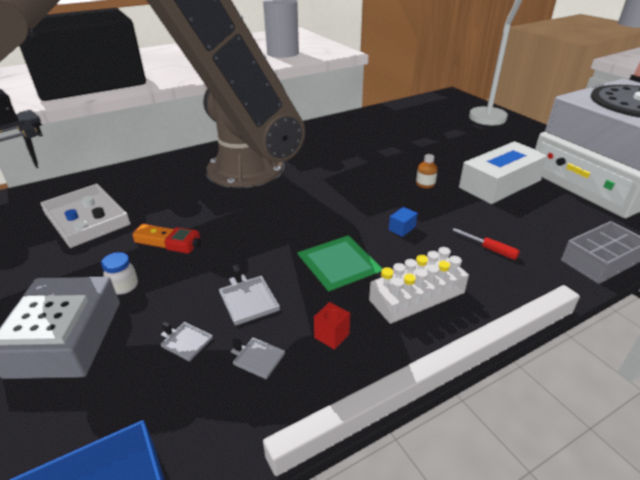

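View pics/top0.png

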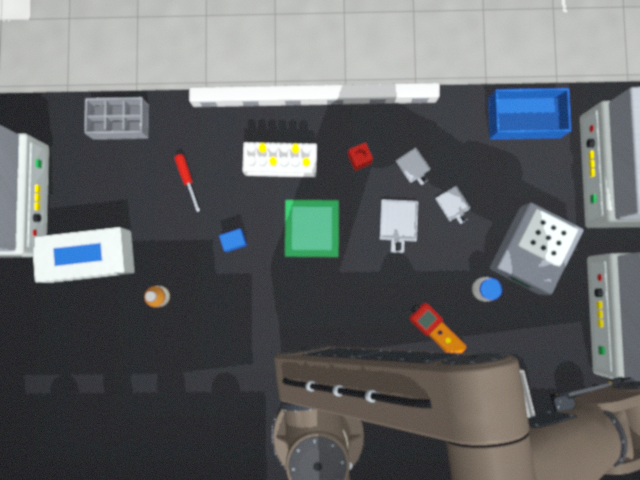

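View pics/wrist0.png

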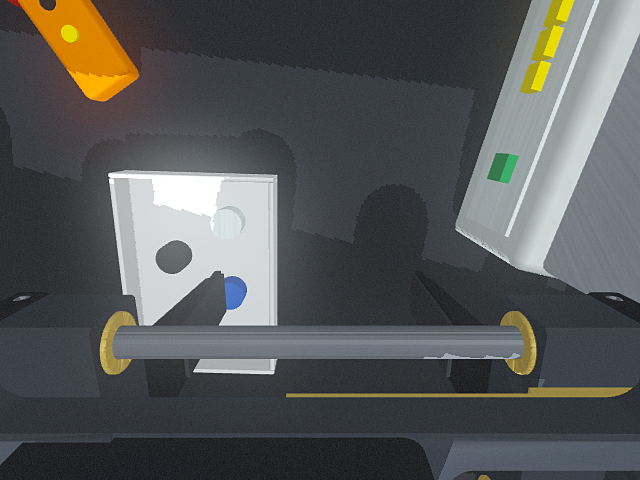

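The scene picture shows three trays. In the top view they are at (398,222), (412,165) and (453,204), and the first looks largest. The mat is at (313,228). The blue adapter is at (232,240) and the blue bin at (530,113) is something else. Next I'll measure and enlarge them.

```bash
cat > h.py <<'E'
import numpy as np, cv2
from cell import state, read_camera
from scipy.spatial.transform import Rotation as R
def ray(r,u,v,st=None):
    K=r["mtx"]; d=np.array([(u-K[0,2])/K[0,0],-(v-K[1,2])/K[1,1],-1.0])
    if "mount" in r:
        T=np.eye(4);T[:3,:3]=R.from_euler("xyz",st["tcp_rot"]).as_matrix();T[:3,3]=st["eef_pos"];M=T@r["mount"]
    else: M=r["cam_to_world"]
    return M[:3,3],M[:3,:3]@d
def onz(r,u,v,z,st=None):
    o,d=ray(r,u,v,st); return (o+d*(z-o[2])/d[2])
def proj(r,p,st=None):
    if "mount" in r:
        T=np.eye(4);T[:3,:3]=R.from_euler("xyz",st["tcp_rot"]).as_matrix();T[:3,3]=st["eef_pos"];M=T@r["mount"]
    else: M=r["cam_to_world"]
    c=np.linalg.inv(M)@np.append(p,1); K=r["mtx"]
    return K[0,0]*c[0]/-c[2]+K[0,2], K[1,1]*c[1]/c[2]+K[1,2]
def rect(r,mask,z,st=None):
    cs,_=cv2.findContours(mask.astype(np.uint8),cv2.RETR_EXTERNAL,cv2.CHAIN_APPROX_NONE)
    out=[]
    for c in cs:
        if cv2.contourArea(c)<60: continue
        P=np.array([onz(r,*q[0],z,st)[:2] for q in c],np.float32)
        (cx,cy),(w,h),a=cv2.minAreaRect(P)
        out.append((c.reshape(-1,2).mean(0).round(),(round(cx,1),round(cy,1)),(round(w,1),round(h,1)),round(a,1)))
    return out
E
python3 - <<'E'
from h import *
r=read_camera("top"); im=r["img"]; hsv=cv2.cvtColor(im,cv2.COLOR_BGR2HSV)
H,S,V=cv2.split(hsv)
print("mat",rect(r,((H>50)&(H<85)&(S>80)&(V>60)),1))
print("blue",rect(r,((H>100)&(H<125)&(S>120)&(V>80)),44))
m=((S<50)&(V>110)); m[:,:370]=0;m[:140]=0;m[260:]=0;m[:,480:]=0
for z in (0,12): print("trays",rect(r,m,z))
cv2.imwrite("pics/c1.png",cv2.resize(im[130:270,200:480],None,fx=2.8,fy=2.8,interpolation=cv2.INTER_CUBIC))
s=read_camera("scene"); cv2.imwrite("pics/c2.png",cv2.resize(s["img"][190:390,150:430],None,fx=2.8,fy=2.8,interpolation=cv2.INTER_CUBIC))
E
```

```text
mat [(array([311., 228.]), (573.4, 11.5), (156.4, 165.4), 89.1)]
blue [(array([491., 289.]), (394.2, -475.7), (58.7, 59.8), 24.7), (array([ 77., 254.]), (504.8, 658.9), (45.5, 128.3), 5.8), (array([233., 240.]), (538.3, 228.7), (56.4, 68.8), 18.2), (array([529., 113.]), (881.1, -599.5), (147.4, 229.3), 0.1)]
trays [(array([398., 224.]), (576.2, -234.4), (107.4, 150.9), 86.4), (array([453., 205.]), (628.8, -393.7), (102.2, 72.6), 30.2), (array([414., 167.]), (740.2, -285.0), (100.8, 72.5), 33.1)]
trays [(array([398., 224.]), (574.8, -232.7), (106.6, 149.7), 86.4), (array([453., 205.]), (627.0, -390.8), (101.4, 72.0), 30.2), (array([414., 167.]), (737.5, -282.9), (100.0, 71.9), 33.1)]
```

View pics/c1.png

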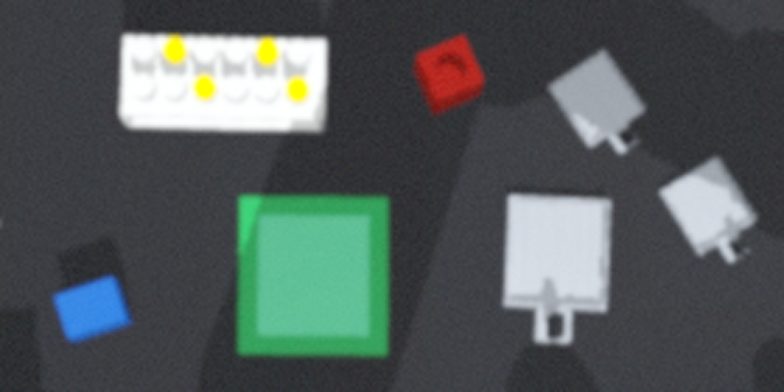

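View pics/c2.png

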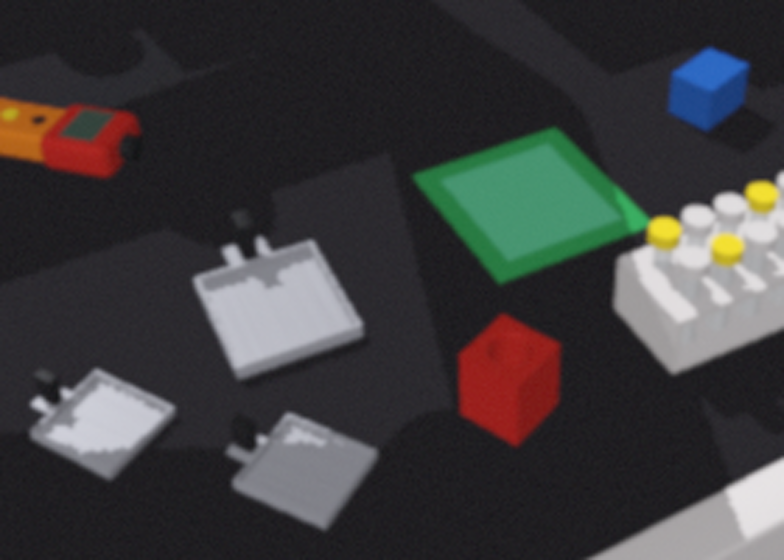

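Zooming in confirms three trays: (398,222) has a bowl of about 110x100, while (412,165) and (453,204) are clearly smaller at about 72 wide. So the job's tray is (398,222), with its post towards the robot. The blue block seems to have its long axis about along world y, and in the scene view its -y and +x faces show no hole. Next I'll bring the wrist camera over the tray.

Run:
```python
from h import *
s=state(); M=R.from_euler("xyz",s["tcp_rot"]).as_matrix(); print(M.round(3)); print(s["eef_pos"])
r=read_camera("top")
# post estimate: between tongue sides; crop px->image
for (u,v) in [(553,322),(554,335)]:
    print(onz(r,200+u/2.8,130+v/2.8,3))
# camera footprint
M2=M@read_camera("wrist")["mount"][:3,:3]; print("cam look",-M2[:,2], "cam pos rel", M@read_camera("wrist")["mount"][:3,3])
```

```text
[[-0.     0.228 -0.974]
 [ 0.    -0.974 -0.228]
 [-1.    -0.001 -0.   ]]
[ 142.35908381 -608.46024694  214.36954869]
[ 521.32764991 -230.22912873    3.        ]
[ 508.21486882 -230.90784162    3.        ]
cam look [-0.25388156 -0.05830934 -0.96547614] cam pos rel [ 71.91099125  17.51711385 170.32537947]
```

>>> move_arm:
  targets:
    - [0.358,0.498,0.115,0,0,-17,1]
    - [0.358,0.498,0.115,0,0,-17,1]
    - [0.358,0.498,0.115,0,0,-17,1]
    - [0.358,0.498,0.115,0,0,-17,1]
    - [0.358,0.498,0.115,0,0,-17,1]
    - [0.358,0.498,0.115,0,0,-17,1]
    - [0.358,0.498,0.115,0,0,-17,1]
    - [0.358,0.498,0.115,0,0,-17,1]
    - [0.358,0.498,0.115,0,0,-17,1]
    - [0.358,0.498,0.115,0,0,-17,1]

```text
t: 1.4
eef_pos: [430.0, -207.7, 307.5]
tcp_rot: [2.471, 1.57, -0.737]
ft_force: [0.4, -1.2, 0.7]
opening: 0.997
```

>>> move_arm:
  targets:
    - [0.058,0.083,0.018,0,0,0,1]
    - [0.058,0.083,0.018,0,0,0,1]
    - [0.058,0.083,0.018,0,0,0,1]
    - [0.058,0.083,0.018,0,0,0,1]
    - [0.058,0.083,0.018,0,0,0,1]
    - [0.058,0.083,0.018,0,0,0,1]

```text
t: 2.0
eef_pos: [486.6, -127.6, 324.6]
tcp_rot: [0.246, 1.57, -2.964]
ft_force: [0.1, -0.2, 0.4]
opening: 1.003
```

Run:
```python
from h import *
s=state(); print(s["eef_pos"],s["qvel"].round(3)); M=R.from_euler("xyz",s["tcp_rot"]).as_matrix(); print(M.round(4))
w=read_camera("wrist"); cv2.imwrite("pics/w1.png",w["img"])
```

```text
[ 486.61371863 -127.61403131  324.64189625] [-0.    -0.    -0.002  0.002 -0.002  0.003]
[[-4.000e-04 -6.860e-02 -9.976e-01]
 [-1.000e-04 -9.976e-01  6.860e-02]
 [-1.000e+00  1.000e-04  4.000e-04]]
```

View pics/w1.png

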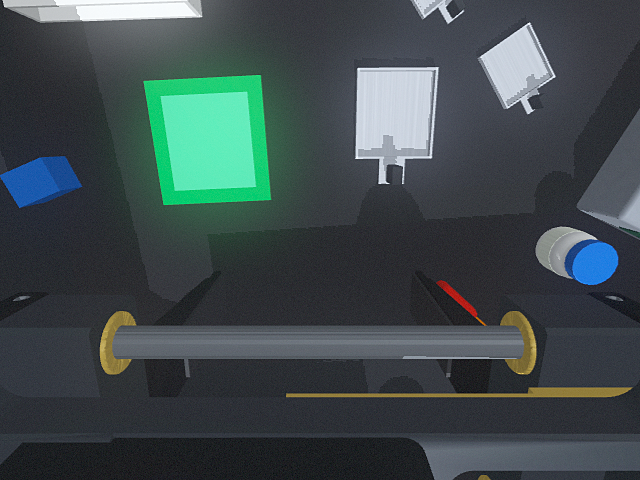

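The wrist picture is clear. The mat's corners are near (145,81), (261,75), (270,200) and (163,205). The largest tray is at (357,67) to (435,158), with its black post at (394,174), and the blue adapter is at (40,180).

```bash
cat >> h.py <<'E'
def quad(mask):
    cs,_=cv2.findContours(mask.astype(np.uint8),cv2.RETR_EXTERNAL,cv2.CHAIN_APPROX_NONE)
    c=max(cs,key=cv2.contourArea); q,_b=cv2.minEnclosingTriangle(c); h=cv2.convexHull(c)
    return cv2.approxPolyN(h,4).reshape(-1,2).astype(float)
def describe(P):
    P=P[:,:2]; c=P.mean(0); e=np.roll(P,-1,0)-P
    return c.round(1), np.linalg.norm(e,axis=1).round(1), np.degrees(np.arctan2(e[:,1],e[:,0])).round(1)
E
python3 - <<'E'
from h import *
s=state(); w=read_camera("wrist"); im=w["img"]; H,S,V=cv2.split(cv2.cvtColor(im,cv2.COLOR_BGR2HSV))
q=quad((H>50)&(H<85)&(S>80)&(V>60)); print(q); print("mat",*describe(np.array([onz(w,*p,1,s) for p in q])))
m=((S<60)&(V>100)).astype(np.uint8); m[:,:345]=0;m[:,450:]=0;m[:60]=0;m[200:]=0
m=cv2.morphologyEx(m,cv2.MORPH_OPEN,np.ones((1,15))) ; m=cv2.morphologyEx(m,cv2.MORPH_CLOSE,np.ones((9,9)));m=cv2.morphologyEx(m,cv2.MORPH_OPEN,np.ones((1,45)))
q=quad(m); print(q); print("tray z12",*describe(np.array([onz(w,*p,12,s) for p in q])))
vis=im.copy(); cv2.polylines(vis,[np.int32(q)],True,(0,0,255),1)
cv2.imwrite("pics/w1c.png",cv2.resize(vis[55:200,340:460],None,fx=4,fy=4,interpolation=cv2.INTER_NEAREST))
r=read_camera("top"); H,S,V=cv2.split(cv2.cvtColor(r["img"],cv2.COLOR_BGR2HSV))
q=quad((H>50)&(H<85)&(S>80)&(V>60)); print("mat top",*describe(np.array([onz(r,*p,1) for p in q])))
E
```

```text
[[310. 150.]
 [223. 299.]
 [ 74. 103.]
 [257.  45.]]
mat [554.5   5. ] [253.3 326.  249.8 142.9] [ 144.7   28.3  -78.2 -156.8]
[[439.  67.]
 [432. 158.]
 [354. 158.]
 [356.  67.]]
tray z12 [ 590.4 -233.1] [109.8 102.8 109.8 102.7] [176.2  86.   -3.8 -94. ]
mat top [573.5  12.6] [168.6 135.4 165.4 170.6] [167.5  89.2  -0.5 -90.9]
```

View pics/w1c.png

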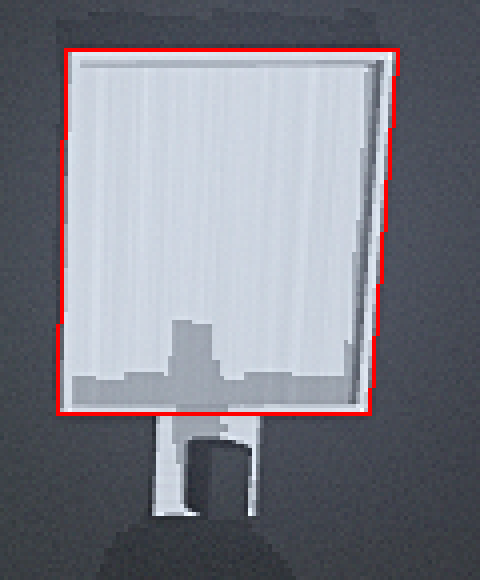

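Run:
```python
from h import *
s=state(); w=read_camera("wrist"); im=w["img"]; H,S,V=cv2.split(cv2.cvtColor(im,cv2.COLOR_BGR2HSV))
for vt in (120,160):
    q=quad((H>50)&(H<85)&(S>90)&(V>vt)); print(q.tolist()); print("mat",*describe(np.array([onz(w,*p,1,s) for p in q])))
for vt in (80,110):
  r=read_camera("top"); H,S,V=cv2.split(cv2.cvtColor(r["img"],cv2.COLOR_BGR2HSV))
  q=quad((H>50)&(H<85)&(S>100)&(V>vt)); print("mat top",q.tolist(),*describe(np.array([onz(r,*p,1) for p in q])))
print("post",onz(w,393.7+.2,165.5,40,s),onz(w,402.5,184,40,s))
q=quad((H>100)&(H<125)&(S>120)&(V>40)&(np.arange(640)[None]>200)&(np.arange(640)[None]<260)); print("ad top",q.tolist(),*describe(np.array([onz(r,*p,44) for p in q])))
cv2.imwrite("pics/ad1.png",np.hstack([cv2.resize(im[140:220,0:100],(800,600),interpolation=cv2.INTER_CUBIC)]))
```

```text
[[271.0, 200.0], [163.0, 205.0], [143.0, 81.0], [261.0, 75.0]]
mat [571.8  12.1] [151.  160.1 151.3 160.1] [ 88.7  -1.3 -91.3 178.6]
[[271.0, 200.0], [163.0, 205.0], [143.0, 81.0], [260.0, 75.0]]
mat [571.8  12.4] [151.  160.1 150.  160.1] [ 88.7  -1.3 -91.3 179.1]
mat top [[344.0, 199.0], [331.0, 257.0], [284.0, 257.0], [284.0, 199.0]] [573.5  13.3] [169.2 132.6 165.4 170.6] [166.5  89.2  -0.5 -90.9]
mat top [[343.0, 199.0], [331.0, 257.0], [284.0, 257.0], [284.0, 199.0]] [573.5  14. ] [168.6 132.6 165.4 167.8] [167.5  89.2  -0.5 -90.9]
post [ 527.97499373 -224.61750636   40.        ] [ 504.24302275 -235.14228955   40.        ]
ad top [[247.0, 245.0], [224.0, 253.0], [217.0, 235.0], [242.0, 226.0]] [538.6 228.6] [66.9 53.7 73.2 54.6] [ 108.5   21.2  -70.9 -165.5]
```

View pics/ad1.png

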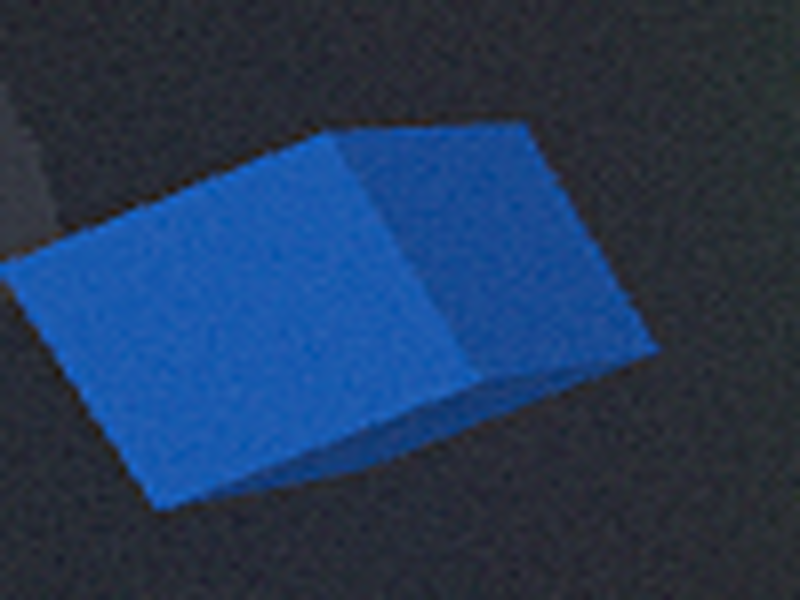

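The wrist view gives the tray centre at (590.4,-233.1) with yaw -3.9°, and the post at (516,-229.5). The mat is at (571.8,12.2) with yaw -1.2°. The adapter's -y face is closed. Next: descend on the post.

>>> move_arm:
  targets:
    - [0.015,-0.05,-0.05,0,0,0,1]
    - [0.029,-0.101,-0.1,0,0,0,1]
    - [0.029,-0.101,-0.14,0,0,0,1]
    - [0.029,-0.101,-0.18,0,0,0,1]
    - [0.029,-0.101,-0.22,0,0,0,1]
    - [0.029,-0.101,-0.26,0,0,0,1]
    - [0.029,-0.101,-0.285,0,0,0,1]
    - [0.029,-0.101,-0.3,0,0,0,1]
    - [0.029,-0.101,-0.31,0,0,0,1]
    - [0.029,-0.101,-0.313,0,0,0,1]

```text
t: 3.3
eef_pos: [516.0, -227.6, 11.1]
tcp_rot: [-0.379, 1.57, 2.696]
ft_force: [0.4, -0.1, 0.3]
opening: 1.0
```

>>> move_arm:
  targets:
    - [0,0,0,0,0,0,1]
    - [0,0,0,0,0,0,1]
    - [0,0,0,0,0,0,1]

```text
t: 3.6
eef_pos: [516.6, -227.8, 12.7]
tcp_rot: [2.631, 1.569, -0.578]
ft_force: [-0.1, -0.6, -1.0]
opening: 0.999
```

Run:
```python
from h import *
w=read_camera("wrist"); cv2.imwrite("pics/w2.png",w["img"])
```

```text
(no output)
```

View pics/w2.png

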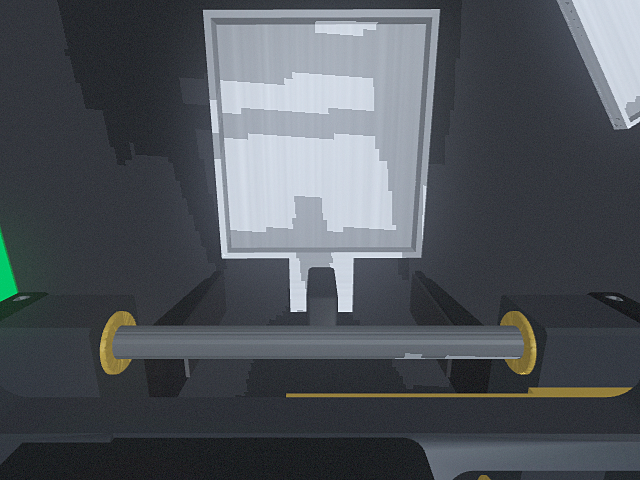

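The tray is centred between the fingers, with the post at about (322,290). Next: close the gripper.

>>> move_arm:
  targets:
    - [0,0,0,0,0,0,-1]
    - [0,0,0,0,0,0,-1]
    - [0,0,0,0,0,0,-1]
    - [0,0,0,0,0,0,-1]
    - [0,0,0,0,0,0,-1]
    - [0,0,0,0,0,0,-1]
    - [0,0,0,0,0,0,-1]
    - [0,0,0,0,0,0,-1]

```text
t: 4.45
eef_pos: [516.2, -227.5, 11.8]
tcp_rot: [0.495, 1.571, -2.713]
ft_force: [-0.2, -0.3, -0.0]
opening: 0.387
```

```bash
cat > tray.py <<'E'
from h import *
s=state(); print(s["t"],s["eef_pos"].round(1),s["opening"],s["ft_force"].round(1)); M=R.from_euler("xyz",s["tcp_rot"]).as_matrix()
print("tool y dir",np.degrees(np.arctan2(-M[1,1],-M[0,1])).round(2), M[:,0].round(4))
w=read_camera("wrist"); im=w["img"]; S=cv2.cvtColor(im,cv2.COLOR_BGR2HSV)[...,1]; V=im.max(2)
m=((S<60)&(V>100)).astype(np.uint8); m[:,:150]=0;m[:,500:]=0;m[275:]=0
m=cv2.morphologyEx(m,cv2.MORPH_CLOSE,np.ones((9,9)));m=cv2.morphologyEx(m,cv2.MORPH_OPEN,np.ones((1,101)))
q=quad(m); print(q.tolist()); P=np.array([onz(w,*p,12,s) for p in q]);print("tray z12",*describe(P))
cv2.imwrite("pics/tr_%.2f.png"%s["t"],im)
E
python3 tray.py
```

```text
4.45 [ 516.2 -227.5   11.8] 0.3874739537825328 [-0.2 -0.3 -0. ]
tool y dir 86.17 [-1.e-04 -0.e+00 -1.e+00]
[[441.0, 7.0], [423.0, 257.0], [221.0, 257.0], [202.0, 7.0]]
tray z12 [ 590.3 -233.4] [109.9 100.8 109.9 100.2] [176.6  86.1  -3.8 -93.9]
```

>>> move_arm:
  targets:
    - [0,0,0,0,0,0,-1]
    - [0,0,0,0,0,0,-1]
    - [0,0,0,0,0,0,-1]
    - [0,0,0,0,0,0,-1]
    - [0,0,0,0,0,0,-1]
    - [0,0,0,0,0,0,-1]
    - [0,0,0,0,0,0,-1]

```text
t: 5.2
eef_pos: [516.2, -227.6, 11.8]
tcp_rot: [1.796, 1.571, -1.412]
ft_force: [0.4, -0.4, -0.2]
opening: 0.144
```

```bash
python3 tray.py
```

```text
5.2 [ 516.2 -227.6   11.8] 0.14376867446589234 [ 0.4 -0.4 -0.2]
tool y dir 86.17 [ 0.e+00 -1.e-04 -1.e+00]
[[438.0, 7.0], [419.0, 257.0], [217.0, 257.0], [199.0, 7.0]]
tray z12 [ 590.4 -231.8] [109.9 100.9 109.9 100.2] [176.2  86.1  -4.2 -93.9]
```

Grip is good: opening 0.144 is about 14 mm, and the tray sits at 74.5 mm ahead of the tool. Next: slide by (-19, +241) mm and turn +2.7°.

>>> move_arm:
  targets:
    - [-0.001,0.01,0,0,0,0,-1]
    - [-0.002,0.025,0,0,0,0.2,-1]
    - [-0.003,0.042,0,0,0,0.5,-1]
    - [-0.005,0.06,0,0,0,0.8,-1]
    - [-0.006,0.078,0,0,0,1.0,-1]
    - [-0.008,0.096,0,0,0,1.3,-1]
    - [-0.009,0.114,0,0,0,1.5,-1]
    - [-0.01,0.132,0,0,0,1.7,-1]
    - [-0.012,0.15,0,0,0,2.0,-1]
    - [-0.013,0.165,0,0,0,2.2,-1]

```text
t: 6.25
eef_pos: [502.6, -60.4, 11.8]
tcp_rot: [-0.15, 1.57, 2.965]
ft_force: [0.1, -1.5, -0.9]
opening: 0.143
```

>>> move_arm:
  targets:
    - [-0.001,0.015,0,0,0,0.1,-1]
    - [-0.002,0.03,0,0,0,0.2,-1]
    - [-0.003,0.045,0,0,0,0.3,-1]
    - [-0.004,0.058,0,0,0,0.4,-1]
    - [-0.005,0.067,0,0,0,0.5,-1]
    - [-0.006,0.073,0,0,0,0.5,-1]
    - [-0.006,0.076,0,0,0,0.5,-1]
    - [-0.006,0.076,0,0,0,0.5,-1]
    - [-0.006,0.076,0,0,0,0.5,-1]
    - [-0.006,0.076,0,0,0,0.5,-1]

```text
t: 7.25
eef_pos: [497.3, 13.2, 11.8]
tcp_rot: [1.838, 1.571, -1.323]
ft_force: [0.6, 1.4, -0.4]
opening: 0.147
```

```bash
python3 tray.py; ls -t pics | head -1
```

```text
7.25 [497.3  13.2  11.8] 0.14676393783641312 [ 0.6  1.4 -0.4]
tool y dir 88.84 [ 0.e+00 -1.e-04 -1.e+00]
[[437.0, 7.0], [418.0, 257.0], [217.0, 257.0], [199.0, 7.0]]
tray z12 [571.6  12.6] [109.9 100.4 109.9  99.8] [178.8  88.8  -1.5 -91.2]
tr_7.25.png
```

Run:
```python
from h import *
im=cv2.imread("pics/tr_7.25.png"); r=read_camera("top")
t=cv2.resize(r["img"][180:280,260:370],(640,582),interpolation=cv2.INTER_CUBIC)[:480]
cv2.imwrite("pics/c3.png",cv2.resize(np.hstack([im,t]),(800,300)))
H,S,V=cv2.split(cv2.cvtColor(im,cv2.COLOR_BGR2HSV)); g=(H>50)&(H<85)&(S>90)&(V>60)
for v in (60,120,180,220,250):
    x=np.where(g[v])[0]; print(v,x.min(),x.max(),[onz(read_camera("wrist"),u,v,1,state())[:2].round(1) for u in (x.min(),x.max())])
```

```text
60 151 482 [array([610.2,  88.9]), array([606.9, -64. ])]
120 140 475 [array([584.1,  98. ]), array([580.7, -63.1])]
180 169 477 [array([555.3,  87.8]), array([551.9, -66.8])]
220 173 471 [array([534.8,  88.4]), array([531.5, -65.6])]
250 177 481 [array([518.6,  88.4]), array([515.2, -72.3])]
```

View pics/c3.png

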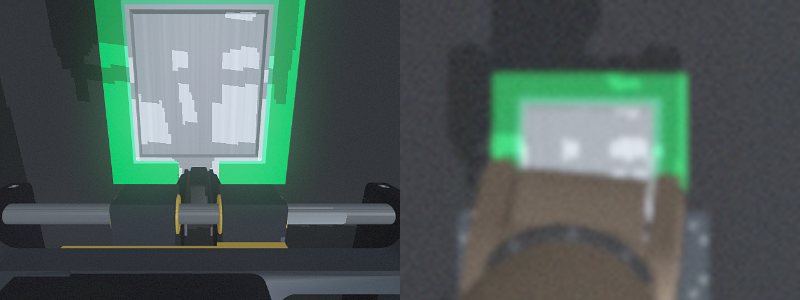

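The bowl looks centred on the mat; side edges at y ≈ 88.5 and -64 put the mat centre at about 12. Next: release and rise.

>>> move_arm:
  targets:
    - [0,0,0,0,0,0,1]
    - [0,0,0,0,0,0,1]
    - [0,0,0,0,0,0,1]
    - [0,0,0,0,0,0,1]
    - [0,0,0,0,0,0,1]
    - [0,0,0,0,0,0,1]

```text
t: 8.45
eef_pos: [497.2, 13.5, 11.8]
tcp_rot: [1.889, 1.571, -1.273]
ft_force: [-0.9, 0.2, 0.6]
opening: 0.591
```

>>> move_arm:
  targets:
    - [0,0,0.02,0,0,0,1]
    - [0,0,0.06,0,0,0,1]
    - [0,0,0.1,0,0,0,1]
    - [0,0.03,0.14,0,0,0,1]
    - [0,0.06,0.18,0,0,0,1]
    - [0,0.09,0.22,0,0,0,1]
    - [0,0.12,0.26,0,0,0,1]
    - [0,0.14,0.29,0,0,0,1]
    - [0,0.14,0.3,0,0,0,1]
    - [0,0.14,0.3,0,0,0,1]

```text
t: 9.45
eef_pos: [497.3, 153.5, 312.5]
tcp_rot: [-3.087, 1.569, 0.036]
ft_force: [-0.7, 0.1, -0.1]
opening: 0.998
```

Run:
```python
from h import *
s=state(); w=read_camera("wrist"); im=w["img"]; cv2.imwrite("pics/w3.png",im)
print(s["eef_pos"],s["qvel"].round(2))
H,S,V=cv2.split(cv2.cvtColor(im,cv2.COLOR_BGR2HSV))
cs,_=cv2.findContours(((H>100)&(H<125)&(S>120)&(V>40)).astype(np.uint8),cv2.RETR_EXTERNAL,cv2.CHAIN_APPROX_NONE)
for c in cs:
    if cv2.contourArea(c)>100: print(cv2.approxPolyDP(c,3,True).reshape(-1,2).tolist())
```

```text
[497.28938682 153.49166134 312.49651432] [-0.02  0.03  0.05 -0.   -0.03  0.  ]
[[275, 148], [224, 164], [237, 199], [286, 180]]
```

View pics/w3.png

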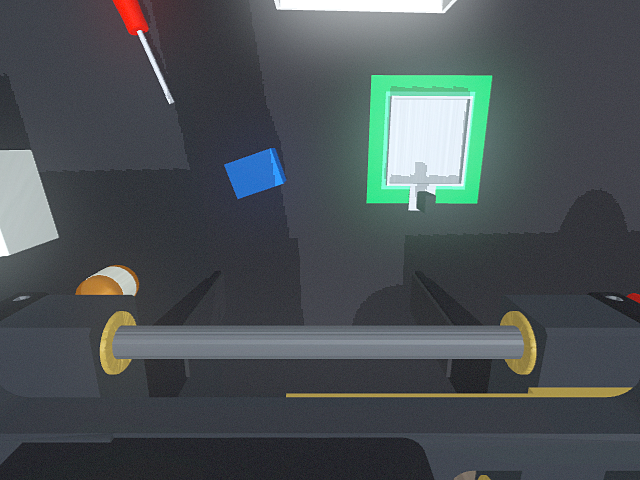

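Run:
```python
from h import *
s=state(); w=read_camera("wrist"); im=w["img"]; H,S,V=cv2.split(cv2.cvtColor(im,cv2.COLOR_BGR2HSV))
g=((H>50)&(H<85)&(S>90)&(V>110)).astype(np.uint8)
q=quad(g); print("mat",q.tolist(),*describe(np.array([onz(w,*p,1,s) for p in q])))
m=((S<60)&(V>100)).astype(np.uint8); m[:,:370]=0;m[:,490:]=0;m[:75]=0;m[190:]=0
m=cv2.morphologyEx(m,cv2.MORPH_CLOSE,np.ones((9,9)));m=cv2.morphologyEx(m,cv2.MORPH_OPEN,np.ones((1,45)))
q=quad(m); print("tray",q.tolist(),*describe(np.array([onz(w,*p,12,s) for p in q])))
cv2.imwrite("pics/c4.png",cv2.resize(im[135:210,210:300],(720,600),interpolation=cv2.INTER_CUBIC))
cv2.imwrite("pics/c5.png",cv2.resize(im[65:215,350:510],(640,600),interpolation=cv2.INTER_CUBIC))
print("bottle",onz(w,95,290,95,s),onz(w,120,275,60,s))
```

```text
mat [[492.0, 74.0], [477.0, 202.0], [365.0, 202.0], [370.0, 74.0]] [571.6  12.3] [159.4 151.6 159.4 150.9] [178.8  88.8  -1.4 -91.2]
tray [[473.0, 95.0], [463.0, 184.0], [385.0, 184.0], [390.0, 95.0]] [571.6  13.2] [108.4 101.8 108.4 101.8] [178.4  88.8  -1.6 -91.2]
bottle [412.1515776  414.91895985  95.        ] [417.29513835 403.62208149  60.        ]
```

View pics/c4.png

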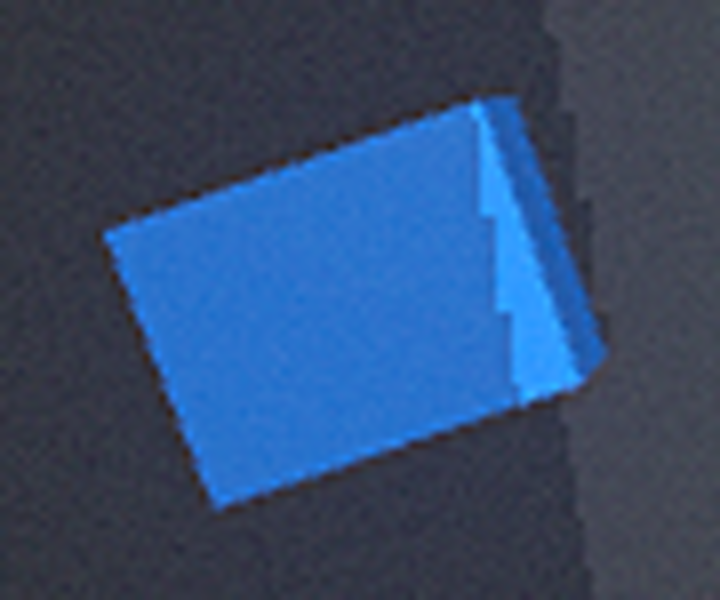

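View pics/c5.png

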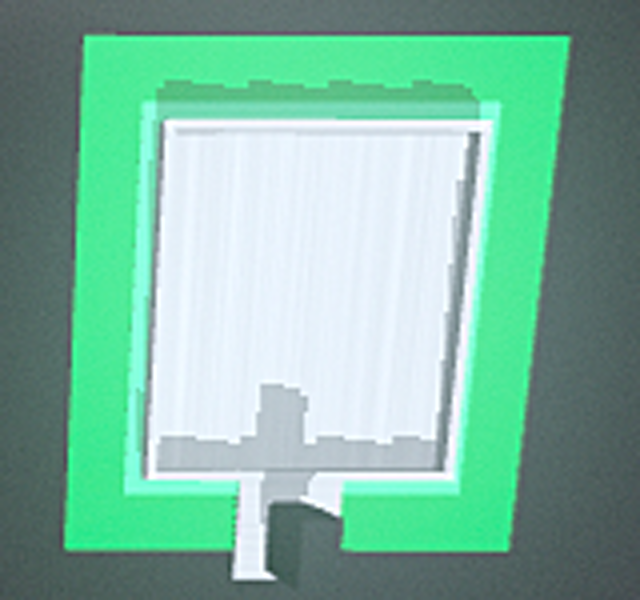

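The tray is at (571.6,13.2) and the mat at (571.6,12.3), with yaw matching to 0.1°. That's placed well. Next I'll get the adapter's pose and the joints, and work out the arm's geometry for the turn.

Run:
```python
from h import *
s=state(); w=read_camera("wrist"); print(s["joints"].round(4).tolist(), s["eef_pos"])
P=np.array([onz(w,210+u/8,135+v/8,44,s) for u,v in [(108,235),(480,100),(582,380),(218,510)]]); print(P.round(1),*describe(P))
from scipy.optimize import least_squares
D=[([-1.44657943e+00,  4.91554604e-01,  1.55946344e+00],(np.hypot(142.37,608.3),214.2)),(s["joints"],(np.hypot(*s["eef_pos"][:2]),s["eef_pos"][2]))]
A=[];b=[]
for q,(r,z) in D:
    a1,a2=q[1],q[1]+q[2]
    A+= [[np.sin(a1),np.sin(a2),0],[np.cos(a1),np.cos(a2),1]]; b+=[r,z]
x,res,_,sv=np.linalg.lstsq(np.array(A),np.array(b),rcond=None); print("L1,L2,h-d",x,res,sv)
```

```text
[0.1711, 0.2506, 1.6742, -0.0003, 1.2189, 1.7623] [496.78864972 152.66731916 310.40924067]
[[549.  265.2  44. ]
 [567.4 208.5  44. ]
 [526.  195.3  44. ]
 [507.4 252.1  44. ]] [537.4 230.3] [59.6 43.4 59.7 43.6] [ -72.1 -162.4  108.1   17.5]
L1,L2,h-d [561.725548   405.53077319 -93.43489401] [0.11614882] [2.01351599 1.3902003  0.11443997]
```

Adapter: centre (537.4,230.3), long axis at 108°/-72°. The -72° end is closed in both views. A +109° turn brings the camera to the 108° side, so it can see that end and will sit above the tool after the tilt. Next: hover there.

>>> move_arm:
  targets:
    - [0.01,0.02,-0.02,0,0,8,1]
    - [0.02,0.04,-0.05,0,0,16,1]
    - [0.03,0.06,-0.08,0,0,24,1]
    - [0.04,0.077,-0.1,0,0,32,1]
    - [0.04,0.077,-0.12,0,0,40,1]
    - [0.04,0.077,-0.12,0,0,48,1]
    - [0.04,0.077,-0.12,0,0,56,1]
    - [0.04,0.077,-0.12,0,0,64,1]
    - [0.04,0.077,-0.12,0,0,72,1]
    - [0.04,0.077,-0.12,0,0,80,1]

```text
t: 10.6
eef_pos: [536.9, 229.3, 190.1]
tcp_rot: [-1.054, 1.568, -2.815]
ft_force: [-0.3, 0.5, -0.6]
opening: 1.004
```

>>> move_arm:
  targets:
    - [0,0,0,0,0,8,1]
    - [0,0,0,0,0,16,1]
    - [0,0,0,0,0,24,1]
    - [0,0,0,0,0,29,1]
    - [0,0,0,0,0,29,1]
    - [0,0,0,0,0,29,1]

```text
t: 11.2
eef_pos: [537.1, 229.7, 190.8]
tcp_rot: [-1.557, 1.569, -2.82]
ft_force: [0.4, -0.6, -0.8]
opening: 1.001
```

Run:
```python
from h import *
s=state(); w=read_camera("wrist"); im=w["img"]; cv2.imwrite("pics/w4.png",im)
M=R.from_euler("xyz",s["tcp_rot"]).as_matrix()
print(s["eef_pos"],s["joints"].round(4).tolist(),s["qvel"].round(2)); print(M.round(4)); print("jaw",np.degrees(np.arctan2(M[1,1],M[0,1])))
```

```text
[537.07509845 229.72783139 190.79098839] [0.2912, 0.4586, 1.6887, -0.0001, 0.9958, -0.017] [ 0.   -0.01 -0.01 -0.    0.    0.  ]
[[-1.500e-03  9.529e-01  3.034e-01]
 [-5.000e-04  3.034e-01 -9.529e-01]
 [-1.000e+00 -1.600e-03  0.000e+00]]
jaw 17.659770278269935
```

View pics/w4.png

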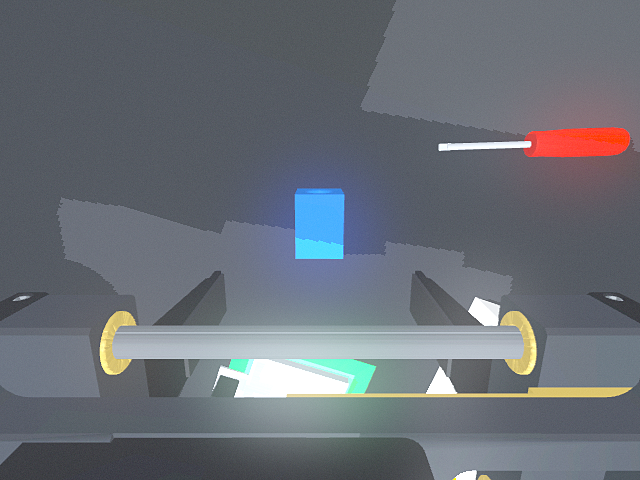

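Run:
```python
import cv2
im=cv2.imread("pics/w4.png"); cv2.imwrite("pics/c6.png",cv2.resize(im[175:270,280:360],None,fx=6,fy=6,interpolation=cv2.INTER_CUBIC))
```

```text
(no output)
```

View pics/c6.png

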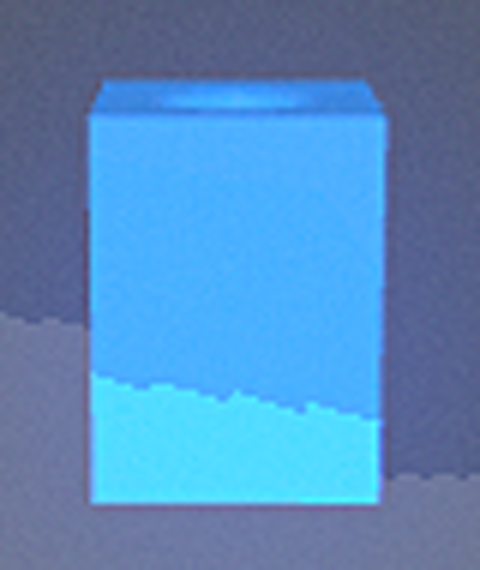

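The 108° end shows the round hole as an ellipse at about (319,191), and the opposite face was plain. So adapter +x points to 108°. Next: descend and close.

>>> move_arm:
  targets:
    - [0,0.001,-0.04,0,0,0,1]
    - [0,0.001,-0.08,0,0,0,1]
    - [0,0.001,-0.11,0,0,0,1]
    - [0,0.001,-0.14,0,0,0,1]
    - [0,0.001,-0.16,0,0,0,1]
    - [0,0.001,-0.175,0,0,0,1]
    - [0,0.001,-0.181,0,0,0,1]
    - [0,0.001,-0.183,0,0,0,0.5]
    - [0,0.001,-0.183,0,0,0,-1]
    - [0,0.001,-0.183,0,0,0,-1]

```text
t: 12.25
eef_pos: [537.7, 231.6, 9.7]
tcp_rot: [1.566, 1.569, 0.306]
ft_force: [-0.6, -0.8, -1.0]
opening: 0.804
```

>>> move_arm:
  targets:
    - [0,0,0,0,0,0,-1]
    - [0,0,0,0,0,0,-1]
    - [0,0,0,0,0,0,-1]
    - [0,0,0,0,0,0,-1]
    - [0,0,0,0,0,0,-1]
    - [0,0,0,0,0,0,-1]
    - [0,0,0,0,0,0,-1]
    - [0,0,0,0,0,0,-1]
    - [0,0,0,0,0,0,-1]

```text
t: 13.15
eef_pos: [537.3, 231.5, 8.9]
tcp_rot: [1.508, 1.57, 0.249]
ft_force: [-0.7, 0.2, 4.2]
opening: 0.459
```

```bash
cat > kin.py <<'E'
from h import *
from scipy.optimize import least_squares
s=state(); q0=s["joints"]; M0=R.from_euler("xyz",s["tcp_rot"]).as_matrix()
def Ro(q): return (R.from_euler("z",q[0])*R.from_euler("y",q[1]+q[2])*R.from_euler("z",q[3])*R.from_euler("y",q[4])*R.from_euler("z",q[5])).as_matrix()
C=Ro(q0).T@M0
def fk(q,p,d):
    L1,L2,hd,off=p; a1=q[1];a2=q[1]+q[2]
    r=L1*np.sin(a1)+L2*np.sin(a2); z=hd+d+L1*np.cos(a1)+L2*np.cos(a2)
    c,sn=np.cos(q[0]),np.sin(q[0]); w=np.array([c*r-sn*off,sn*r+c*off,z])
    Rm=Ro(q)@C
    return w+d*Rm[:,0],Rm,w
data=[([-1.44657943e+00,4.91554604e-01,1.55946344e+00,0,1.09169,-.105618],[142.37,-608.4,214.2]),
([0.1711,0.2506,1.6742,-0.0003,1.2189,1.7623],[496.79,152.67,310.41]),
([0.2912,0.4586,1.6887,-0.0001,0.9958,-0.017],[537.07,229.73,190.8]),(q0,s["eef_pos"])]
sol=least_squares(lambda p:np.concatenate([fk(np.array(q),p,250)[0]-x for q,x in data]),[560,405,-93,66])
P=sol.x
if __name__=="__main__":
    print(s["t"],s["eef_pos"],s["opening"],s["ft_force"]); print("params",P.round(1),"res",sol.fun.round(1)); print(C.round(3))
    lo=[-3.1,-.84,.05,-1.13,.06,-2.69];hi=[3.1,2.19,2.79,4.28,2.93,2.69]
    for d in (200,300,400):
      for th in range(-90,136,15):
        t=np.radians(th); x=np.array([np.cos(t),np.sin(t),0]); z=np.array([0,0,-1.]); G=np.stack([x,np.cross(z,x),z],1)
        pt=np.array([572,12.5,145])+19*x
        best=None
        for st in ([.1,.4,1.7,0,1,0],[.1,.4,1.7,1.5,1.5,0],[-.3,.4,1.7,1.5,1.5,-1.5],[.3,.4,1.7,1.5,1.5,1.5]):
          o=least_squares(lambda q:np.concatenate([(fk(q,P,d)[0]-pt)/100,(fk(q,P,d)[1]-G).ravel()]),st,bounds=(lo,hi))
          if best is None or o.cost<best.cost: best=o
        print(d,th,"%.4f"%best.cost,best.x.round(2),fk(best.x,P,d)[2].round())
E
python3 kin.py
```

```text
13.15 [537.32433673 231.46736662   8.94499947] 0.4585699135554326 [-0.69870434  0.21327612  4.19869209]
params [536.  410.1 -65.9  65.9] res [-0.6  4.8  2.9  1.6  0.2  0.7  0.3  0.1  0.3  1.8  0.5 -4. ]
[[ 0. -1. -0.]
 [ 0.  0. -1.]
 [ 1.  0.  0.]]
200 -90 0.0795 [ 0.2   0.82  1.67 -1.13  1.69 -2.18] [613. 194. 176.]
200 -75 0.1247 [ 0.17  0.77  2.1   4.28  1.54 -1.84] [467. 148. 127.]
200 -60 0.0124 [ 0.19  0.74  2.1   4.28  1.47 -1.85] [464. 154. 139.]
200 -45 0.0000 [ 0.16  0.71  2.16  4.11  1.41 -1.8 ] [444. 140. 145.]
200 -30 0.0000 [ 0.09  0.69  2.25  3.76  1.41 -1.69] [415. 103. 145.]
200 -15 0.0000 [-0.02  0.68  2.32  3.39  1.43 -1.61] [397.  59. 145.]
200 0 0.0000 [-0.14  0.68  2.34  3.    1.45 -1.55] [391.  13. 145.]
200 15 0.0000 [-0.25  0.68  2.32  2.62  1.45 -1.5 ] [397. -34. 145.]
200 30 0.0000 [-0.34  0.69  2.26  2.27  1.45 -1.43] [415. -78. 145.]
200 45 0.0000 [-0.4   0.71  2.17  1.95  1.47 -1.33] [ 444. -115.  145.]
200 60 0.0000 [-0.42  0.74  2.06  1.67  1.54 -1.23] [ 481. -144.  145.]
200 75 0.0000 [-0.42  0.77  1.94  1.43  1.64 -1.14] [ 525. -162.  145.]
200 90 0.
[... 1853 characters left out ...]
0.29  1.54  2.65  2.61  2.56 -2.03] [191.  12. 145.]
400 15 0.0000 [-0.7   1.45  2.59  1.98  2.03 -2.37] [204. -86. 145.]
400 30 0.0000 [-0.86  1.27  2.43  1.73  1.67 -2.13] [ 242. -178.  145.]
400 45 0.0000 [-0.87  1.17  2.22  1.49  1.55 -1.82] [ 303. -257.  145.]
400 60 0.0000 [-0.83  1.15  1.99  1.27  1.57 -1.56] [ 381. -317.  145.]
400 75 0.0000 [-0.76  1.17  1.74  1.09  1.68 -1.36] [ 473. -356.  145.]
400 90 0.0000 [-0.67  1.22  1.48  0.95  1.84 -1.22] [ 572. -369.  145.]
400 105 0.0000 [-0.57  1.3   1.22  0.84  2.02 -1.12] [ 671. -356.  145.]
400 120 0.0000 [-0.47  1.39  0.94  0.75  2.22 -1.06] [ 762. -317.  145.]
400 135 0.0000 [-0.37  1.5   0.65  0.67  2.44 -1.02] [ 841. -257.  145.]
```

The opening is 0.459 (about 44 mm), so the adapter is gripped. The kinematic fit shows that tipping the tool towards +y is within the joint ranges. Next: lift.

>>> move_arm:
  targets:
    - [0,0,0,0,0,0,-1]
    - [0,0,0,0,0,0,-1]
    - [0,0,0.005,0,0,0,-1]
    - [0,0,0.02,0,0,0,-1]
    - [0,0,0.05,0,0,0,-1]
    - [0,0,0.09,0,0,0,-1]
    - [0,0,0.13,0,0,0,-1]
    - [0,0,0.17,0,0,0,-1]
    - [0,0,0.21,0,0,0,-1]
    - [0,0,0.25,0,0,0,-1]

```text
t: 14.15
eef_pos: [536.6, 231.3, 261.6]
tcp_rot: [1.566, 1.57, 0.307]
ft_force: [0.9, 1.3, -1.6]
opening: 0.459
```

>>> move_arm:
  targets:
    - [0,0,0.03,0,0,0,-1]
    - [0,0,0.05,6,2,0,-1]
    - [0,0,0.05,12,4,0,-1]
    - [0,0,0.05,18,6,0,-1]
    - [0,0,0.05,24,7.7,0,-1]
    - [0,0,0.05,28.6,9.1,0,-1]
    - [0,0,0.05,28.6,9.1,0,-1]
    - [0,0,0.05,28.6,9.1,0,-1]

```text
t: 14.95
eef_pos: [537.2, 231.0, 309.2]
tcp_rot: [3.138, 1.049, 1.878]
ft_force: [0.2, -0.7, -0.2]
opening: 0.46
```

Run:
```python
from h import *
s=state(); w=read_camera("wrist"); im=w["img"]; cv2.imwrite("pics/w5.png",cv2.resize(np.hstack([im,read_camera("scene")["img"]]),(800,300)))
M=R.from_euler("xyz",s["tcp_rot"]).as_matrix()
print(s["eef_pos"],s["joints"].round(4).tolist(),s["qvel"].round(2),s["opening"]); print(M.round(4))
```

```text
[537.17095874 231.04933264 309.20096792] [0.0621, 0.3834, 1.5769, 0.5178, 1.3517, -0.4082] [ 0.02 -0.01 -0.01 -0.   -0.    0.  ] 0.45981977156959497
[[-0.1508  0.9521  0.2661]
 [ 0.4747  0.3059 -0.8253]
 [-0.8671  0.0019 -0.4981]]
```

View pics/w5.png

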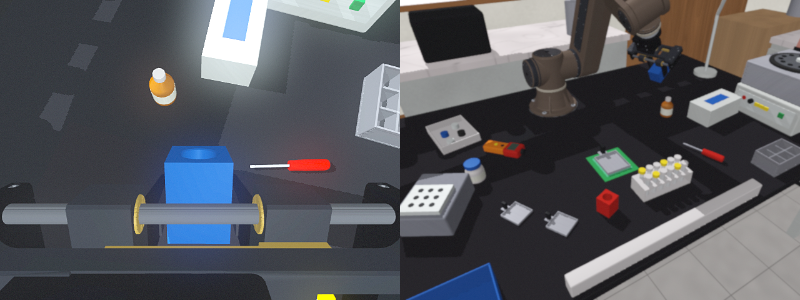

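The adapter is held and its hole shows at (200,153), on the end that's turning up. Next: another 60° of tilt.

>>> move_arm:
  targets:
    - [0,0,0,6,1.9,0,-1]
    - [0,0,0,12,3.8,0,-1]
    - [0,0,0,18,5.7,0,-1]
    - [0,0,0,24,7.6,0,-1]
    - [0,0,0,30,9.6,0,-1]
    - [0,0,0,36,11.5,0,-1]
    - [0,0,0,42,13.4,0,-1]
    - [0,0,0,48,15.3,0,-1]
    - [0,0,0,54,17.2,0,-1]
    - [0,0,0,57.1,18.3,0,-1]

```text
t: 16.05
eef_pos: [536.9, 232.0, 308.1]
tcp_rot: [3.141, -0.002, 1.882]
ft_force: [-0.2, 0.6, -1.8]
opening: 0.463
```

```bash
cat > chk.py <<'E'
from h import *
s=state(); w=read_camera("wrist"); im=w["img"]; sc=read_camera("scene")["img"]; cv2.imwrite("pics/x_%.1f.png"%s["t"],cv2.resize(np.hstack([im,sc]),(800,300)))
M=R.from_euler("xyz",s["tcp_rot"]).as_matrix()
print(s["t"],s["eef_pos"],s["joints"].round(3).tolist(),s["qvel"].round(2),s["opening"]); print(M.round(4)); print("grasp",s["eef_pos"]-19*M[:,0])
E
python3 chk.py; ls -t pics|head -1
```

```text
16.05 [536.89617292 232.04930672 308.09349769] [-0.15, 0.701, 1.721, 1.215, 1.87, -0.905] [ 0.    0.2   0.05  0.26  0.33 -0.15] 0.4625879863687605
[[-3.059e-01  9.521e-01 -6.000e-04]
 [ 9.521e-01  3.059e-01  2.400e-03]
 [ 2.400e-03  1.000e-04 -1.000e+00]]
grasp [542.70843384 213.96020823 308.04725311]
x_16.1.png
```

>>> move_arm:
  targets:
    - [0.003,-0.015,0,0,0,-2,-1]
    - [0.007,-0.035,0,0,0,-4,-1]
    - [0.011,-0.06,0,0,0,-6,-1]
    - [0.015,-0.085,0,0,0,-8,-1]
    - [0.019,-0.11,0,0,0,-10,-1]
    - [0.023,-0.135,0,0,0,-12,-1]
    - [0.027,-0.16,0,0,0,-14,-1]
    - [0.03,-0.18,0,0,0,-16,-1]
    - [0.033,-0.195,0,0,0,-18,-1]
    - [0.035,-0.206,0,0,0,-19,-1]

```text
t: 17.15
eef_pos: [572.3, 25.0, 309.3]
tcp_rot: [3.139, 0.003, 1.547]
ft_force: [0.3, 0.3, -1.6]
opening: 0.461
```

```bash
python3 chk.py; cp pics/$(ls -t pics|head -1) pics/y1.png
```

```text
17.15 [572.29457837  24.96426142 309.32544166] [-0.518, 0.694, 1.728, 1.184, 1.887, -0.918] [-0.17  0.03 -0.05  0.01  0.02  0.02] 0.4613201178180913
[[ 0.0236  0.9997  0.0028]
 [ 0.9997 -0.0236 -0.0027]
 [-0.0026  0.0029 -1.    ]]
grasp [571.84559641   5.96963289 309.37546118]
```

View pics/y1.png

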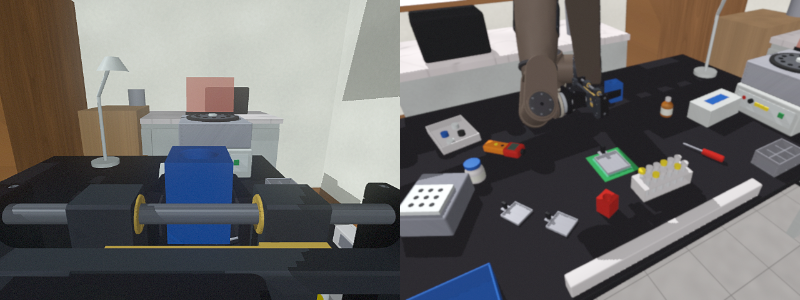

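>>> move_arm:
  targets:
    - [0,0,-0.01,0,0,0,-1]
    - [0,0,-0.03,0,0,0,-1]
    - [0,0,-0.055,0,0,0,-1]
    - [0,0,-0.08,0,0,0,-1]
    - [0,0,-0.105,0,0,0,-1]
    - [0,0,-0.13,0,0,0,-1]
    - [0,0,-0.145,0,0,0,-1]
    - [0,0,-0.15,0,0,0,-1]
    - [0,0,-0.15,0,0,0,-1]
    - [0,0,-0.15,0,0,0,-1]

```text
t: 18.25
eef_pos: [572.4, 25.6, 159.5]
tcp_rot: [3.139, 0.001, 1.549]
ft_force: [-0.0, 1.0, -1.1]
opening: 0.464
```

```bash
python3 chk.py
cat > fin.py <<'E'
from h import *
def adp(r):
    im=r["img"]; H,S,V=cv2.split(cv2.cvtColor(im,cv2.COLOR_BGR2HSV)); m=((H>100)&(H<125)&(S>120)&(V>40)).astype(np.uint8); return im,m
sc=read_camera("scene"); t=read_camera("top"); s=state(); c=s["eef_pos"]-13*R.from_euler("xyz",s["tcp_rot"]).as_matrix()[:,0]
print("proj adapter centre",proj(sc,c),proj(t,c))
u,v=map(int,proj(sc,c)); a=cv2.resize(sc["img"][max(0,v-60):v+90,max(0,u-80):u+80],(640,600),interpolation=cv2.INTER_CUBIC); cv2.imwrite("pics/f_scene.png",a)
u,v=map(int,proj(t,c)); a=cv2.resize(t["img"][v-60:v+60,u-64:u+64],(640,600),interpolation=cv2.INTER_CUBIC); cv2.imwrite("pics/f_top.png",a)
for r,n in((sc,"scene"),(t,"top")):
    im,m=adp(r); cs,_=cv2.findContours(m,cv2.RETR_EXTERNAL,cv2.CHAIN_APPROX_NONE)
    for k in cs:
        if cv2.contourArea(k)>40: print(n,k.reshape(-1,2).mean(0).round(1),cv2.boundingRect(k))
E
python3 fin.py
```

```text
18.25 [572.37210475  25.55654567 159.51732796] [-0.517, 0.93, 1.752, 1.12, 1.782, -1.164] [-0.   -0.01 -0.   -0.   -0.   -0.  ] 0.4641269041682345
[[ 2.230e-02  9.997e-01  2.900e-03]
 [ 9.998e-01 -2.230e-02 -8.000e-04]
 [-7.000e-04  2.900e-03 -1.000e+00]]
grasp [571.94853657   6.56127287 159.53151783]
proj adapter centre (np.float64(341.2266717104047), np.float64(205.46635203103054)) (np.float64(309.8949771181525), np.float64(221.16337456904614))
scene [ 94.  462.4] (9, 420, 156, 60)
scene [114.7 261.7] (100, 252, 30, 21)
scene [ 70.8 214.4] (65, 210, 13, 10)
scene [341.9 207.4] (327, 188, 29, 38)
scene [506.  158.2] (489, 151, 35, 16)
top [514.7 420.5] (509, 416, 12, 11)
top [491.3 288.9] (480, 278, 23, 23)
top [ 77. 254.] (54, 244, 47, 21)
top [307.5 217.9] (302, 210, 15, 20)
top [529.5 113.3] (488, 87, 84, 53)
```

View pics/f_scene.png

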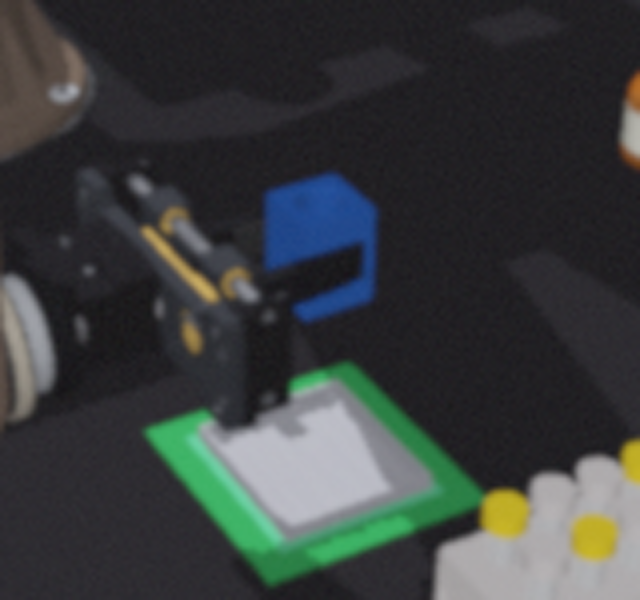

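View pics/f_top.png

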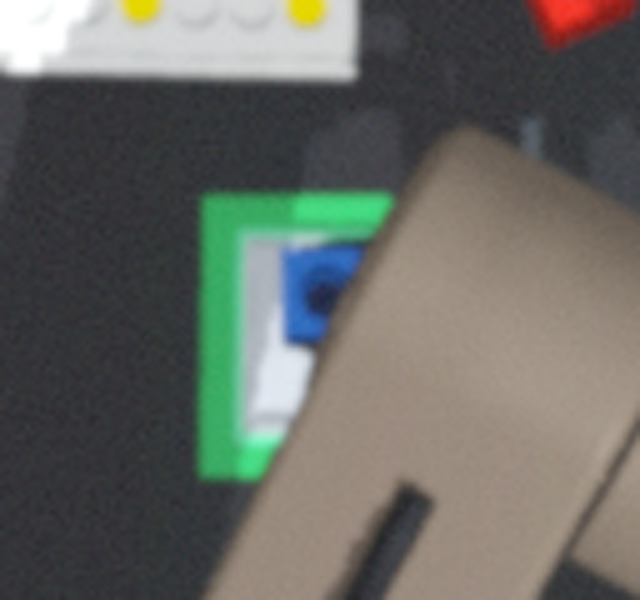

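The hole faces up in both views. Next I'll check centring, tilt, and that the tray is still in place.

Run:
```python
from h import *
sc=read_camera("scene"); t=read_camera("top"); s=state(); M=R.from_euler("xyz",s["tcp_rot"]).as_matrix(); c=s["eef_pos"]-13*M[:,0]
print("hole top from top cam",onz(t,309.6,220,c[2]+30), "centre est",c)
u0,v0=[int(x) for x in proj(sc,c)]
for i in (-22,22):
  for j in (-22,22):
    a=[proj(sc,c+i*M[:,1]+j*M[:,0]+np.array([0,0,k])) for k in (30,-30)]
    print(i,j,[(round((x-u0+80)*4),round((y-v0+60)*4)) for x,y in a])
im=t["img"];H,S,V=cv2.split(cv2.cvtColor(im,cv2.COLOR_BGR2HSV))
b=cv2.imread("pics/f_scene.png"); H,S,V=cv2.split(cv2.cvtColor(b,cv2.COLOR_BGR2HSV)); m=(H>100)&(H<125)&(S>110)&(V>50); m[:,:240]=0; m[:, 400:]=0
for v in (210,225,240,280,290): x=np.where(m[v])[0]; print(v,x.min(),x.max())
for u in (300,320,340,360): y=np.where(m[:,u])[0]; print("col",u,y.min(),y.max())
# tray in the scene: far corner / mat corner pixels before vs now expected
for P in ([-55,-50],[55,-50],[55,50],[-55,50]):
    p=np.array([571.6,12.8,12])+np.append(R.from_euler("z",-1.3,degrees=True).as_matrix()[:2,:2]@P,0); x,y=proj(sc,p); print("tray corner",P,round((x-u0+80)*4),round((y-v0+60)*4))
```

```text
hole top from top cam [571.07604334  12.4960734  189.29967055] centre est [571.99174854  12.39691006 159.29967055]
-22 -22 [(268, 188), (267, 279)]
-22 22 [(336, 169), (333, 258)]
22 -22 [(308, 225), (306, 316)]
22 22 [(377, 204), (373, 295)]
210 262 378
225 263 378
240 263 378
280 348 377
290 325 376
col 300 178 321
col 320 173 320
col 340 173 313
col 360 190 307
tray corner [-55, -50] 202 423
tray corner [55, -50] 290 525
tray corner [55, 50] 435 472
tray corner [-55, 50] 340 376
```

The hole axis is at (571,12.5) from the top camera and (572,12.4) from the tool, against the mat centre of (571.6,12.3). The edges in the scene view match an upright block, and the tray corners match to within a few mm. Next: hold briefly, then hand in.

>>> move_arm:
  targets:
    - [0,0,0,0,0,0,-1]
    - [0,0,0,0,0,0,-1]
    - [0,0,0,0,0,0,-1]

```text
t: 18.85
eef_pos: [572.2, 25.4, 158.8]
tcp_rot: [3.14, 0.0, 1.548]
ft_force: [-0.1, 0.7, -1.4]
opening: 0.461
```

Run:
```python
from cell import *
s=state(); print(s["t"],s["eef_pos"],s["qvel"].round(3),s["opening"],s["ft_force"]); print(job_done())
```

```text
18.85 [572.23321703  25.40487885 158.84789383] [-0.001  0.001  0.003  0.001 -0.001  0.   ] 0.4605661095599649 [-0.12685416  0.69126089 -1.39064259]
the job is handed in; nothing more can be done
None
```

I slid the largest tray onto the green mat by its grip post. I then picked up the blue adapter, found the hole in its end facing about +y (108°), and turned that end up over the tray. I handed the job in at 18.9 s; no verdict was reported.

- **Tray:** after I let go of it, the wrist camera put its centre about 1 mm from the mat's centre, with yaw matching to about 0.1°. In the last scene picture its corners were within a few mm of where they should be; much of the top view was blocked by the arm by then.
- **Adapter:** it was gripped steadily with the opening at 44 mm and the hole up. The hole axis was at (571, 12.5) from the top camera and (572, 12.4) from the tool pose, so within about 1 mm of the middle of the tray. Its lower end was about 129 mm above the bench, and the picture suggests a tilt of about half a degree at most.
- **Forces:** no contact showed in the force readings, which were under about 5 N throughout.
- **Bystanders:** I did not measure these again at the end; nothing looked moved in the later pictures.

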